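# Unsnap the battery cover and lay it on the mat

## Robot

A 7-joint arm with a two-finger parallel gripper is mounted at the origin on a cart in front of the work surface, level with it; the furniture and walls round the work are solid. World frame = base frame: x ahead of the robot, y to its left, z up, the work surface at z = 0. Lengths are in m, angles in rad, forces in N, time in s.
With the tool pointing down it reaches from about 0.375 to 0.925 m from the base axis. Payload 3.1 kg.
Tool frame: the origin (TCP) lies at the very end of the fingers, on their centre line; the grasp point (between the pads) lies 19 mm behind it; z points along the fingers, x is the direction in which the jaws open and shut, and the axes are right-handed (so a half turn about z gives the same grasp; the last joint's range is limited). The gripper opens to 85 mm and grips with 20 to 120 N. Pads are 22 mm wide; open, the fingers measure 114 mm over their backs; the gripper's body (76 mm by 85 mm) begins 54 mm behind the grasp point. The pads swing forward as they close: fully open they stand 13 mm farther back than shut.
Start: joints at [-1.359, 0.383, 0.044, 1.598, -0.018, 1.161, -0.05], TCP at [0.198, 0.619, 0.231] pointing down, gripper open.
Joint ranges: [-2.61, 2.61], [-0.41, 2.15], [-1.48, 1.57], [0, 2.5], [-1.57, 4.71], [0.05, 1.97], [-2.85, 2.85]. Speed limits (rad/s): [2.79, 2.79, 3.14, 3.14, 3.14, 3.14, 3.14].

## Interface

Orientations are given as a unit quaternion [w, x, y, z].
In Python, from plant import robot gives the robot as it stands. Calls block until the motion is done:
- robot.move_pose(position, orientation): joint-space move of the TCP to a pose.
- robot.servo_line(position, v=0.15, attitude=None, guard=None): straight line of the TCP; attitude=None keeps the orientation; v is the mean speed in m/s. With guard (N) it stops when the force on the tool has changed by that much, and returns True; else False.
- robot.movej(angles): joint-space move.
- robot.gripper_to(opening): opening from 0.0 (shut) to 1.0 (fully open); the grip force is fixed at half the most; returns when the fingers have stopped.
- robot.sleep(seconds).
- robot.inverse_kinematics(position, orientation): joint angles nearest the present ones, or None.
- robot.read_state(): the state.
- robot.read_camera(name): name is "scene" or "side" or "wrist"; returns a dict with "img" (480x640x3 uint8, blue, green, red), "z_map" (480x640 float32, m along the optical axis (not along the pixel's ray), 0 where there is no reading), "camera_matrix" (3x3 intrinsics, pixels), "extrinsics" (4x4, takes a point from camera to world coordinates). Camera axes: x right, y up, looking along -z (the intrinsics and any distortion apply to the point x, -y, -z); pixel columns grow to the right and rows downward; lengths in m; the calibration is good to about 2 mm. A picture is of the moment at which its call begins.
A pose or a line that the arm cannot do raises robot.MotionError and nothing moves.
- robot.job_done(): hands the job in, once; it reports no verdict.
Trained networks look in the newest picture that a camera, given by its name, has taken for a name from the list of things; names that differ only in an ending like _2 or _b are one class to them, and where a whole thing is asked for, a point or a joint stands for the part that bears it (a point fixed in the world has none). Each returns a list of dicts, best first, with "confidence" (0 to 1); they miss things now and then, are a little off and sometimes report something else, mostly with a low value. They report only what shows in the picture. A call takes as long as a camera call.
- robot.look_for(camera, query): "centre" ([row, column] in pixels, amid what is visible of it).
The state is a dict: "time": time; "q": joint angles; "qd": joint speeds; "effort": joint torques, N m; "eef_pos": TCP position; "tcp_rot": TCP orientation; "wrist_force": force on the tool from outside, world axes, zero at the start; "ft_torque": the same for the moment, N m; "width": opening from 0.0 (shut) to 1.0 (fully open).
Only numpy, scipy, OpenCV 4.12 (cv2) and the standard library are available. Lean on these libraries where they do the work, as an engineer would, in place of code of your own. Each camera call takes 0.05 s, during which the arm holds its last target. There are 200 camera calls.

## Task

Open the battery box: squeeze the cover's orange snap tab gently towards its black thumb rest, just far enough to free the catch (it holds again if the tab is pressed too far, so feel for it), and keep it pressed while you lift the cover straight off without yanking or shoving it against the box. Then lay the cover right side up in the middle of the cork mat, keeping hold of it until it rests there, and let go. Do not disturb the tin, the tape roll and the wooden disc nearby.

Things in the scene. Friction and masses are not known exactly. Their poses are not given: they have to be found in the camera images.
- battery_box: Grey box fixed to the bench, 118 (x) x 92 (y) x 44 mm high, origin at the centre of its underside, z up. The cover sits in its open mouth (play 1 mm in x, 0.6 mm in y), plate flush with the rim. A slotted steel keeper at the +y wall lets the tab's foot rise only while the tab is pressed within a 1.5 mm band, which begins at 1.5 to 7.5 mm of press: a screw setting, not measured.
- cover: Loose black cover, up to 0.17 kg; over 20 N against the box would crack it; 96 (x) x 64 (y) x 19 mm (5 mm plate on a hollow skirt). Origin: centre of the skirt's underside, 25 mm above the box's underside when shut; axes as box. Two grips, 22 mm high, 20 to 24 mm long in x, on top: orange snap tab at +y, fixed black thumb rest at -y; outer faces at y = +32 and -22 mm, 54 mm apart when relaxed.
- snap_tab: Orange plastic snap tab carried by the cover, upright; origin = the cover's origin moved by the press. Pressed along the cover's -y it yields up to 11.5 mm against a spring (7 N at first, 0.8 N more per mm). While its foot is held, the cover rises only 1.5 mm, then resists; free, it lifts by its weight alone and is clear of the keeper after 11 mm. Over 40 N would crack it.
- tab_face (a point): Middle of the outer face of the snap tab, where a finger presses: y = +32 mm, z = 31 mm in the cover's frame while relaxed; the grip reaches 10 mm above and 12 mm below it.
- thumb_face (a point): Middle of the outer face of the fixed black thumb rest, where the other finger rests: y = -22 mm, z = 31 mm in the cover's frame; the rest reaches 10 mm above and 12 mm below it.
- cork_mat: Cork mat fixed on the bench, 140 (x) x 130 (y) x 4 mm, origin at the centre of its underside.
- wax_tin: Bystander: round green tin, 68 mm across, 30 mm high, origin at the centre of its underside.
- tape_roll: Bystander: roll of masking tape lying flat, 76 mm across, 24 mm high, origin at the centre of its underside.
- offcut_round: Bystander: sawn wooden disc, 57 mm across, 18 mm high, origin at the centre of its underside.

How it is judged:
On the way, in this order (a step that is already met when the one before it is completed fails the run):
1. the cover has come up out of the catch, by 15 mm or more, over the box, with the tab still pressed by a finger (z of cover in the frame of battery_box above 0.04 m and horizontal distance between cover and battery_box below 0.02 m and contact force between the fingers and snap_tab above 2 N), for 0.05 s.
2. the cover rests on the mat while still held (contact force between cover and cork_mat above 0.3 N and contact force between the fingers and cover above 1 N), for 0.05 s.
At the end, for the whole second after the job is handed in: The cover lies at rest, right side up (within 0.08 rad) and flat on the cork mat, its centre within 25 mm of the mat's centre, let go (horizontal distance between cover and cork_mat below 0.025 m and z of cover in the frame of cork_mat between 0.002 and 0.007 m and angle between cover's own z axis and vertical below 0.08 rad and linear speed of cover below 0.01 m/s and contact force between the fingers and cover below 0.1 N); the robot touches nothing.
It fails at once if the snap tab is squeezed with more than 40 N (contact force between the fingers and snap_tab above 40 N).
It fails at once if the cover is yanked, pressed or shoved against the battery box with more than 20 N (contact force between cover and battery_box above 20 N).
It fails at once if a bystander is moved by more than 20 mm (distance of any of wax_tin, tape_roll, offcut_round from where it was at the start of the episode above 0.02 m).
It also fails if it takes over 72 s, if anything falls off the work surface, if the arm or the gripper's body presses on something with over 40 N, if the wrist force passes 120 N, or if a joint passes its speed limit or range.

## Working session

There is one attempt and no reset: what is moved stays moved. The work goes in short steps, each a Python script; the robot and the scene stay as the last script left them, time stands still between calls to the robot, and variables do not carry over. Pictures are saved under pics/ and viewed, about 8 in all and at most 12, crops included, and the job is handed in when it is done.

```bash
ls; mkdir -p pics; cat > h.py <<'E'
import numpy as np, cv2
from plant import robot
def cloud(c):
    z=c["z_map"];K=c["camera_matrix"];T=c["extrinsics"]
    v,u=np.mgrid[:480,:640]
    p=np.stack([(u-K[0,2])/K[0,0]*z,-(v-K[1,2])/K[1,1]*z,-z],-1)
    w=p@T[:3,:3].T+T[:3,3]; w[z==0]=np.nan
    return w
E
python3 - <<'E'
from h import *
for n in ["scene","side","wrist"]:
    c=robot.read_camera(n); cv2.imwrite(f"pics/{n}0.png",c["img"]); np.savez(f"{n}0.npz",**c)
    w=cloud(c); print(n,c["extrinsics"][:3,3].round(3), c.keys())
    for q in ["battery_box","cover","snap_tab","tab_face","thumb_face","cork_mat","wax_tin","tape_roll","offcut_round"]:
        for d in robot.look_for(n,q)[:2]:
            r,k=[int(round(x)) for x in d["centre"]]; print(q,d["confidence"],r,k,w[min(r,479),min(k,639)].round(3))
print(robot.read_state())
a,b=[cv2.imread(f"pics/{n}0.png") for n in("scene","side")]
E
```

```text
pics
scene [0.302 0.842 0.596] dict_keys(['img', 'z_map', 'camera_matrix', 'extrinsics'])
battery_box 0.56 268 344 [0.452 0.262 0.044]
cover 0.66 249 348 [0.457 0.218 0.046]
cover 0.17 254 334 [0.472 0.244 0.053]
snap_tab 0.66 258 333 [0.474 0.244 0.044]
tab_face 0.51 253 334 [0.472 0.245 0.055]
thumb_face 0.93 249 345 [0.462 0.219 0.045]
cork_mat 0.83 264 237 [0.632 0.263 0.007]
wax_tin 0.91 209 382 [0.43  0.089 0.038]
tape_roll 0.66 329 397 [0.356 0.32  0.002]
offcut_round 0.73 333 310 [0.468 0.377 0.019]
side [ 0.11  -0.353  0.581] dict_keys(['img', 'z_map', 'camera_matrix', 'extrinsics'])
battery_box 0.97 289 299 [0.438 0.173 0.041]
cover 0.7 276 292 [0.446 0.207 0.041]
cover 0.34 260 287 [0.459 0.243 0.047]
snap_tab 0.56 262 290 [0.465 0.243 0.04 ]
tab_face 0.6 260 286 [0.457 0.243 0.048]
tab_face 0.37 272 292 [0.452 0.216 0.041]
thumb_face 0.58 271 290 [0.45  0.22  0.042]
cork_mat 0.72 247 357 [0.624 0.25  0.001]
wax_tin 0.83 344 333 [0.419 0.053 0.028]
tape_roll 0.83 281 215 [0.342 0.294 0.021]
offcut_round 0.64 243 256 [0.458 0.356 0.018]
wrist [0.136 0.639 0.375] dict_keys([
[... 306 characters left out ...]
e': 1.5, 'q': array([-1.35880071,  0.38287254,  0.04393919,  1.59789404, -0.01791242,
        1.1612153 , -0.04988579]), 'qd': array([ 4.02159063e-04,  1.07309957e-03,  3.72815892e-04, -5.58012456e-04,
        3.30392413e-04,  7.73482860e-04, -1.29114933e-05]), 'effort': array([ 4.64317163e-04, -4.33443403e+01,  1.02336332e+00, -2.49902576e+01,
        1.05145396e-02,  1.85181016e-03,  2.20334364e-06]), 'eef_pos': array([0.19816116, 0.61906064, 0.23129033]), 'tcp_rot': array([-9.02448577e-06,  8.07727022e-01,  5.89556662e-01, -4.89408130e-06]), 'wrist_force': array([0.06288418, 0.13417918, 0.38306114]), 'ft_torque': array([-0.01515772,  0.05589509,  0.00105137]), 'width': 0.9992327472516435}
```

```bash
python3 - <<'E'
from h import *
a,b=[cv2.imread(f"pics/{n}0.png") for n in("scene","side")]
f=lambda i,r,c:cv2.resize(i[r:r+200,c:c+266],(532,400),interpolation=cv2.INTER_CUBIC)
cv2.imwrite("pics/ab.png",cv2.resize(np.vstack([f(a,170,180),f(b,190,180)]),(798,600*1)) if 0 else np.hstack([cv2.resize(a[160:400,160:480],(400,300)),cv2.resize(b[160:400,160:480],(400,300))]))
E
```

```text
(no output)
```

View pics/ab.png

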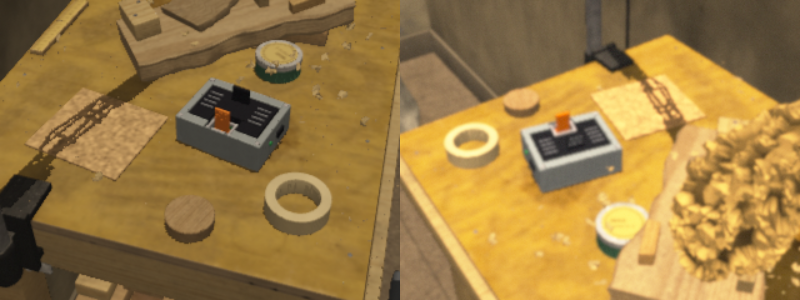

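```bash
cat >> h.py <<'E'
from scipy.spatial.transform import Rotation as R
def rot(q): return R.from_quat(np.r_[q[1:],q[0]])
def down(yaw):  # tool x axis at world yaw, z down
    M=np.array([[np.cos(yaw),np.sin(yaw),0],[np.sin(yaw),-np.cos(yaw),0],[0,0,-1]])
    q=R.from_matrix(M).as_quat(); return np.r_[q[3],q[:3]]
E
python3 - <<'E'
from h import *
s=robot.read_state(); Rt=rot(s["tcp_rot"]).as_matrix()
c=np.load("wrist0.npz"); T=c["extrinsics"]
print("cam in tool",Rt.T@(T[:3,3]-s["eef_pos"]),"look",Rt.T@-T[:3,2],"toolx",Rt[:,0])
P=np.concatenate([cloud(np.load(f"{n}0.npz")).reshape(-1,3) for n in("scene","side")])
for lo,hi in((.036,.052),(.055,.075)):
    m=(P[:,2]>lo)&(P[:,2]<hi)&(abs(P[:,0]-.456)<.09)&(abs(P[:,1]-.22)<.09)
    print(m.sum(),cv2.minAreaRect((P[m,:2]*1000).astype(np.float32)),np.median(P[m],0))
w=cloud(np.load("scene0.npz"));img=np.load("scene0.npz")["img"]
hsv=cv2.cvtColor(img,cv2.COLOR_BGR2HSV)
m=(hsv[...,0]<14)&(hsv[...,1]>190)&(w[...,2]>.045)&(abs(w[...,0]-.46)<.08)
print("orange",m.sum(),np.nanmedian(w[m],0),w[m].min(0),w[m].max(0))
for y in (np.pi/2,np.pi/2+.4,np.pi/2-.4,-np.pi/2,-np.pi/2+.4,-np.pi/2-.4): print(y,robot.inverse_kinematics([.456,.22,.2],down(y)))
E
```

```text
cam in tool [ 0.00028516 -0.06575532 -0.14322457] look [3.74954447e-04 2.60548629e-01 9.65460653e-01] toolx [3.04845884e-01 9.52401694e-01 2.73472799e-06]
5253 ((459.4432373046875, 214.76748657226562), (99.5739517211914, 121.36802673339844), 76.98616027832031) [0.45270502 0.21637664 0.04339166]
335 ((460.79132080078125, 218.90415954589844), (60.82777786254883, 26.02215003967285), 74.24762725830078) [0.45959841 0.19967959 0.06186319]
orange 131 [0.46672938 0.24638913 0.05799373] [0.45705633 0.21834011 0.04563159] [0.47833202 0.25082236 0.06789947]
1.5707963267948966 [-0.80987871  0.14310932  0.30231608  1.98303993 -0.04978008  1.02240265
  1.08629231]
1.9707963267948965 [-0.77287965  0.14280662  0.26202759  1.98140459 -0.04320995  1.02260863
  1.47992434]
1.1707963267948966 [-0.85787628  0.14387473  0.35470567  1.98512889 -0.05839513  1.02219281
  0.69473448]
-1.5707963267948966 [-1.11045998  0.15654272  0.63402357  1.99532845 -0.10843823  1.0224081
 -1.99640166]
-1.1707963267948966 [-1.09110753  0.15493173  0.61232333  1.99460319 -0.10413021  1.02229096
 -1.60079854]
-1.9707963267948965 [-1.675931    0.4552072   1.40600923  2.01061428 -0.50637272  1.10663253
 -2.0156442 ]
```

```bash
cat >> h.py <<'E'
def rects(tag):
    c=robot.read_camera("wrist"); cv2.imwrite(f"pics/{tag}.png",c["img"]); np.savez(f"{tag}.npz",**c)
    return c,cloud(c)
E
python3 - <<'E'
from h import *
robot.move_pose([.45,.215,.2],down(np.radians(77)))
c,w=rects("w1")
for q in ["tab_face","thumb_face","cover","battery_box"]:
    for d in robot.look_for("wrist",q)[:2]:
        r,k=[int(round(x)) for x in d["centre"]]; print(q,d["confidence"],r,k,w[r,k].round(4))
near=(abs(w[...,0]-.456)<.09)&(abs(w[...,1]-.22)<.09)
for lo,hi in((.036,.052),(.055,.08)):
    m=(w[...,2]>lo)&(w[...,2]<hi)&near
    print(m.sum(),cv2.minAreaRect((w[m][:,:2]*1000).astype(np.float32)),np.median(w[m],0))
print(robot.read_state()["wrist_force"],robot.read_state()["time"])
E
```

```text
tab_face 0.83 231 360 [0.4609 0.2443 0.0551]
tab_face 0.21 221 342 [0.4588 0.2309 0.0091]
thumb_face 0.55 232 326 [0.4578 0.2148 0.0442]
cover 0.57 228 323 [0.4535 0.2131 0.0447]
battery_box 0.7 223 339 [0.4522 0.228  0.0448]
12106 ((458.24627685546875, 215.81210327148438), (92.25440216064453, 117.95364379882812), 76.96611785888672) [0.45074452 0.21472994 0.04454774]
350 ((459.37359619140625, 220.8460693359375), (55.201881408691406, 24.300901412963867), 77.3702163696289) [0.45801927 0.19984173 0.06600941]
[ 0.08060836 -0.40019547 -0.06769782] 3.4917
```

View pics/w1.png

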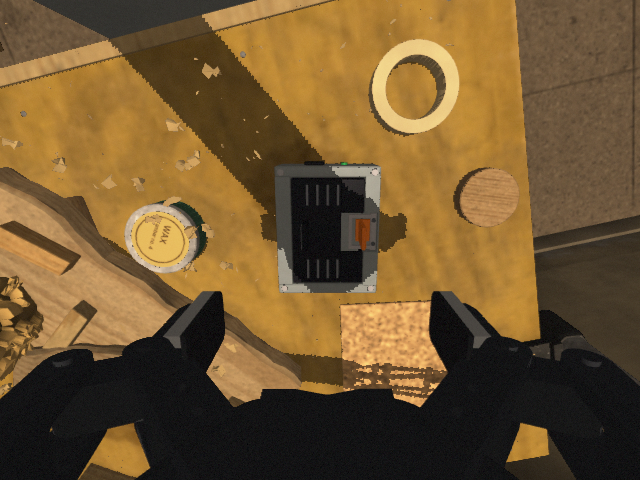

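```bash
python3 - <<'E'
from h import *
# top-view of mat region, both cams, 0.5mm/px, x .5-.78 , y .13-.4 at z=4mm
outs=[]
for n in("scene","side"):
    c=np.load(f"{n}0.npz");T=c["extrinsics"];K=c["camera_matrix"]
    X,Y=np.meshgrid(.5+np.arange(560)*.0005,.13+np.arange(540)*.0005)
    p=(np.stack([X,Y,np.full_like(X,.004)],-1)-T[:3,3])@T[:3,:3]
    u=K[0,2]+K[0,0]*p[...,0]/-p[...,2]; v=K[1,2]-K[1,1]*p[...,1]/-p[...,2]
    o=cv2.remap(c["img"],u.astype(np.float32),v.astype(np.float32),cv2.INTER_LINEAR)
    hsv=cv2.cvtColor(o,cv2.COLOR_BGR2HSV)
    m=((hsv[...,1]<165)&(hsv[...,2]>70)).astype(np.uint8)
    m=cv2.morphologyEx(m,cv2.MORPH_CLOSE,np.ones((25,25))); m=cv2.morphologyEx(m,cv2.MORPH_OPEN,np.ones((41,41)))
    cs,_=cv2.findContours(m,0,2)
    for k in sorted(cs,key=cv2.contourArea)[-2:]:
        r=cv2.minAreaRect(k); print(n,np.array(r[0])*.0005+[.5,.13],np.array(r[1])*.5,r[2]); cv2.drawContours(o,[cv2.boxPoints(r).astype(int)],0,(255,0,0),2)
    outs.append(cv2.resize(o,(400,386)))
cv2.imwrite("pics/mat.png",np.hstack(outs))
E
```

```text
scene [0.60275 0.144  ] [28.  78.5] 90.0
scene [0.63974997 0.26474997] [279.49993896 269.49993896] -0.0
side [0.65324998 0.38925   ] [26.49999619 20.49999619] 0.0
side [0.61375 0.2325 ] [205.  227.5] 90.0
```

View pics/mat.png

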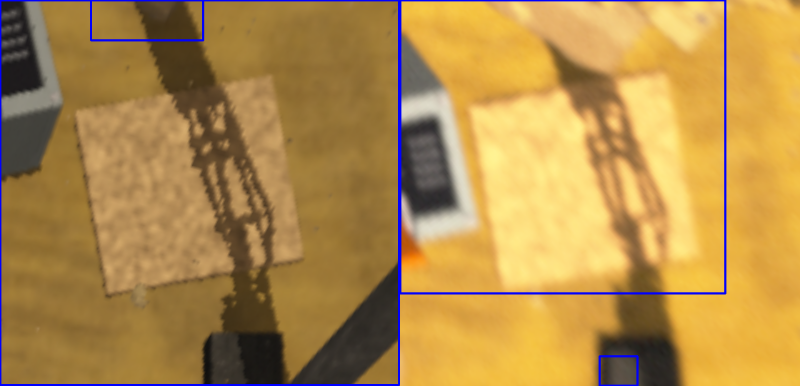

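```bash
cat >> h.py <<'E'
YD=np.array([np.cos(np.radians(77)),np.sin(np.radians(77)),0]); C=np.array([.45825,.2158,0])
def ycov(p=None):  # TCP y in cover frame
    p=robot.read_state()["eef_pos"] if p is None else p
    return float((p-C)@YD)*1000
def rep(t=""):
    s=robot.read_state(); f=s["wrist_force"]
    print(t,"t%.1f w%.4f y%.2f z%.2f Fy%.2f Fz%.2f |F|%.2f"%(s["time"],s["width"],ycov(s["eef_pos"]),s["eef_pos"][2]*1e3,f@YD,f[2],np.linalg.norm(f)),flush=True); return s
def shift(dy=0,dz=0,v=.008,guard=None):
    return robot.servo_line(robot.read_state()["eef_pos"]+YD*dy/1e3+np.array([0,0,dz/1e3]),v=v,guard=guard)
E
python3 - <<'E'
from h import *
P=np.concatenate([cloud(np.load(f"{n}.npz")).reshape(-1,3) for n in("scene0","side0","w1")])
for nm,q in(("mat",(.63,.258)),("box",(.459,.221))):
    d=np.hypot(P[:,0]-q[0],P[:,1]-q[1]);m=(P[:,2]>.07)&(d<.2)&(P[:,2]<.4)
    for y in np.arange(.05,.45,.05):
        k=m&(P[:,1]>y)&(P[:,1]<y+.05)
        if k.sum()>5: print(nm,round(y,2),k.sum(),P[k].min(0).round(3),P[k].max(0).round(3))
q=down(np.radians(77)); p=C+5e-3*YD
robot.gripper_to(.75); robot.move_pose([p[0],p[1],.1],q); rep("above")
print(robot.servo_line([p[0],p[1],.047],v=.06,guard=6)); rep("down")
print(shift(9,guard=2.5)); a=rep("thumb")
print(shift(-18,guard=2.5)); b=rep("tab")
E
```

```text
mat 0.05 513 [0.604 0.059 0.07 ] [0.677 0.1   0.078]
mat 0.1 37 [0.623 0.1   0.07 ] [0.644 0.109 0.075]
mat 0.15 155 [0.449 0.157 0.07 ] [0.73  0.174 0.277]
mat 0.2 19060 [0.432 0.204 0.272] [0.449 0.25  0.304]
mat 0.25 20609 [0.439 0.25  0.213] [0.476 0.292 0.297]
mat 0.4 2059 [0.648 0.436 0.07 ] [0.683 0.45  0.4  ]
box 0.1 858 [0.421 0.143 0.26 ] [0.444 0.15  0.28 ]
box 0.15 24968 [0.421 0.15  0.214] [0.452 0.2   0.302]
box 0.2 24580 [0.425 0.2   0.272] [0.449 0.25  0.304]
box 0.25 20609 [0.439 0.25  0.213] [0.476 0.292 0.297]
above t4.3 w0.7533 y4.62 z99.86 Fy0.49 Fz0.41 |F|0.64
False
down t5.4 w0.7496 y5.22 z47.24 Fy-0.76 Fz-0.42 |F|0.94
True
thumb t6.1 w0.7463 y9.86 z46.62 Fy0.03 Fz0.22 |F|0.42
True
tab t7.5 w0.7500 y-0.92 z46.42 Fy0.54 Fz0.64 |F|1.41
```

```bash
cat >> h.py <<'E'
def mean(n=8):
    L=[]
    for _ in range(n): robot.sleep(.02); L.append(robot.read_state())
    f=np.mean([s["wrist_force"] for s in L],0)
    return dict(w=np.mean([s["width"] for s in L]),y=np.mean([ycov(s["eef_pos"]) for s in L]),z=1e3*np.mean([s["eef_pos"][2] for s in L]),fy=f@YD,fz=f[2],t=L[-1]["time"])
def show(t,d): print(t," ".join(f"{k}={v:.3f}" for k,v in d.items()),flush=True); return d
def to(y,z,v=.01,guard=None):
    p=C+YD*y/1e3; return robot.servo_line([p[0],p[1],z/1e3],v=v,guard=guard)
E
cat > trial.py <<'E'
from h import *
import sys
def run(ps,y0=-22.4,z=47.,g0=54.):
    b=None
    for p in ps:
        g=g0-p; robot.gripper_to(g/85); y=y0+g/2; to(y,z,v=.01)
        d=show(f"p{p:.2f}",mean())
        for _ in range(3):
            fy=d["fy"]-B["fy"]
            if abs(fy)<2.5: break
            dy=.25*np.sign(fy); y0+=dy; y+=dy; to(y,z); d=show(f"  adj y0={y0:.2f}",mean(5))
        hit=to(y,z+4,v=.008,guard=4.5); e=show(f"  lift hit={hit}",mean(5))
        if not hit and e["fz"]-d["fz"]>-2.5:
            print("FREE?"); return p,y,y0
        to(y,z)
    return None
E
python3 - <<'E'
import trial; from h import *
to(4.5+.0,47); trial.B=show("base",mean())
robot.gripper_to(.66); show("b2",mean())
r=trial.run([1.5,2.4]); print(r)
E
```

```text
base w=0.751 y=4.387 z=46.963 fy=0.069 fz=-0.040 t=8.392
b2 w=0.659 y=4.476 z=47.003 fy=-0.035 fz=-0.269 t=8.775
p1.50 w=0.621 y=4.035 z=47.246 fy=-1.231 fz=5.194 t=9.375
  lift hit=True w=0.620 y=3.976 z=47.316 fy=0.112 fz=1.428 t=9.700
p2.40 w=0.608 y=3.561 z=47.403 fy=-1.019 fz=6.141 t=10.550
  lift hit=True w=0.610 y=3.567 z=47.530 fy=-0.416 fz=1.806 t=10.875
None
```

```bash
cat > trial.py <<'E'
from h import *
B=dict(fy=0,fz=-.1)
def run(ps,y0=-22.4,z=47.,g0=54.):
    for p in ps:
        g=g0-p; robot.gripper_to(g/85); y=y0+g/2; zc=z; to(y,zc,v=.01)
        d=mean(4)
        for _ in range(8):
            fy,fz=d["fy"],d["fz"]
            if abs(fy)<2.5 and fz<1.2: break
            if abs(fy)>=2.5: dy=.25*np.sign(fy); y0+=dy; y+=dy
            if fz>=1.2: zc+=.3
            to(y,zc); d=mean(4)
        show(f"p{p:.2f} y0={y0:.2f} zc={zc:.1f}",d)
        hit=to(y,zc+4.5,v=.009,guard=4.5); e=show(f"  lift hit={hit}",mean(4))
        if not hit and e["fz"]>-2.6:
            print("FREE?"); return p,y,y0
        to(y,z)
    return None
E
python3 - <<'E'
import trial; from h import *
print(trial.run([2.2,3.1,4.0]))
E
```

```text
p2.20 y0=-22.40 zc=47.9 w=0.611 y=3.406 z=47.599 fy=0.514 fz=-0.563 t=12.608
  lift hit=True w=0.610 y=3.341 z=48.830 fy=0.737 fz=-0.349 t=13.017
p3.10 y0=-22.40 zc=48.2 w=0.602 y=2.930 z=48.007 fy=0.860 fz=-1.619 t=15.175
  lift hit=False w=0.604 y=2.957 z=52.711 fy=0.209 fz=-1.623 t=15.892
FREE?
(3.1, 3.0500000000000007, -22.4)
```

```bash
python3 - <<'E'
import trial; from h import *
def plate(tag):
    for n in("scene","side"):
        c=robot.read_camera(n); cv2.imwrite(f"pics/{n}{tag}.png",c["img"]); w=cloud(c); w0=cloud(np.load(f"{n}0.npz"))
        a=np.radians(-13);d=w0-C; x=d[...,0]*np.cos(a)+d[...,1]*np.sin(a); y=-d[...,0]*np.sin(a)+d[...,1]*np.cos(a)
        m=(abs(x)>.02)&(abs(x)<.042)&(abs(y)<.025)&(abs(w0[...,2]-.044)<.008)
        dz=(w-w0)[m][:,2]; print(tag,n,m.sum(),np.nanpercentile(dz,[25,50,75]).round(4))
plate("L1")
y=3.05
hit=to(y,62,v=.012,guard=4); show(f"up {hit}",mean()); plate("L2")
E
```

```text
L1 scene 568 [0.0045 0.0057 0.036 ]
L1 side 464 [0.0043 0.0054 0.0066]
up False w=0.602 y=2.981 z=61.911 fy=-0.039 fz=-1.756 t=17.050
L2 scene 568 [0.0123 0.0142 0.0177]
L2 side 464 [0.0129 0.0142 0.0154]
```

```bash
python3 - <<'E'
from h import *
to(3.05,75,v=.03); to(3.05,125,v=.08); show("high",mean(4))
M=np.array([.630,.258,0])+.0034*YD
robot.servo_line([M[0],M[1],.125],v=.1); show("over",mean(4))
robot.servo_line([M[0],M[1],.036],v=.05); show("low",mean(4))
hit=robot.servo_line([M[0],M[1],.022],v=.006,guard=2.5); s=show(f"touch {hit}",mean(10))
for n in("scene","side"): cv2.imwrite(f"pics/{n}P.png",robot.read_camera(n)["img"])
a,b=[cv2.imread(f"pics/{n}P.png")[140:380,160:480] for n in("scene","side")]
cv2.imwrite("pics/P.png",np.hstack([cv2.resize(a,(400,300)),cv2.resize(b,(400,300))]))
E
```

```text
high w=0.598 y=2.702 z=124.537 fy=0.053 fz=-1.490 t=18.575
over w=0.601 y=83.038 z=125.042 fy=0.035 fz=-1.703 t=20.558
low w=0.600 y=83.317 z=36.376 fy=-0.211 fz=-1.989 t=22.558
touch True w=0.601 y=83.009 z=26.597 fy=-0.524 fz=5.582 t=24.208
```

View pics/P.png

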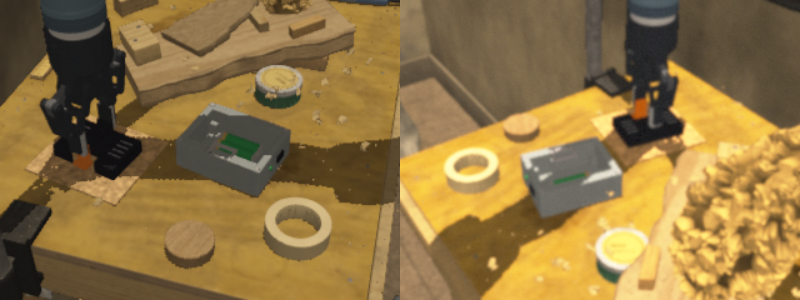

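```bash
python3 - <<'E'
from h import *
robot.gripper_to(.66); show("rel",mean(4)); robot.gripper_to(.78); show("open",mean(4))
p=robot.read_state()["eef_pos"]
robot.servo_line(p+[0,0,.05],v=.04); robot.servo_line(p+[-.02,0,.2],v=.12); show("up",mean(4))
c,w=rects("w2")
for n,ww in(("wrist",w),)+tuple((n,cloud(robot.read_camera(n))) for n in("scene","side")):
    d=np.hypot(ww[...,0]-.63,ww[...,1]-.258)<.075
    m=d&(ww[...,2]>.015)&(ww[...,2]<.06)
    m2=d&(ww[...,2]>.015)&(ww[...,2]<.029)
    g=d&(ww[...,2]>.035)&(ww[...,2]<.06)
    for k in (m2,g): print(n,k.sum(),cv2.minAreaRect((ww[k][:,:2]*1000).astype(np.float32)),np.percentile(ww[k][:,2],[10,50,90]).round(4))
E
```

```text
rel w=0.661 y=81.728 z=24.039 fy=0.251 fz=0.334 t=24.600
open w=0.781 y=81.903 z=24.523 fy=0.210 fz=-0.287 t=24.933
up w=0.780 y=76.973 z=223.192 fy=-0.277 fz=-0.220 t=27.800
wrist 4873 ((629.2230224609375, 256.9261169433594), (101.56800842285156, 112.76115417480469), 47.549259185791016) [0.0226 0.0236 0.0246]
wrist 261 ((630.229248046875, 261.4010009765625), (55.427001953125, 23.329500198364258), 77.32404327392578) [0.0401 0.045  0.0463]
scene 1628 ((634.1317138671875, 261.4303894042969), (104.2861557006836, 111.93268585205078), 57.462711334228516) [0.0184 0.0244 0.0259]
scene 162 ((633.2808227539062, 261.5428466796875), (57.96746826171875, 24.147634506225586), 75.46632385253906) [0.0373 0.043  0.0467]
side 919 ((630.9842529296875, 261.65716552734375), (115.78944396972656, 97.4504623413086), 76.62612915039062) [0.0181 0.0209 0.0228]
side 105 ((630.1456909179688, 259.58160400390625), (58.85105895996094, 23.822965621948242), 74.92838287353516) [0.0358 0.0402 0.0432]
```

View pics/w2.png

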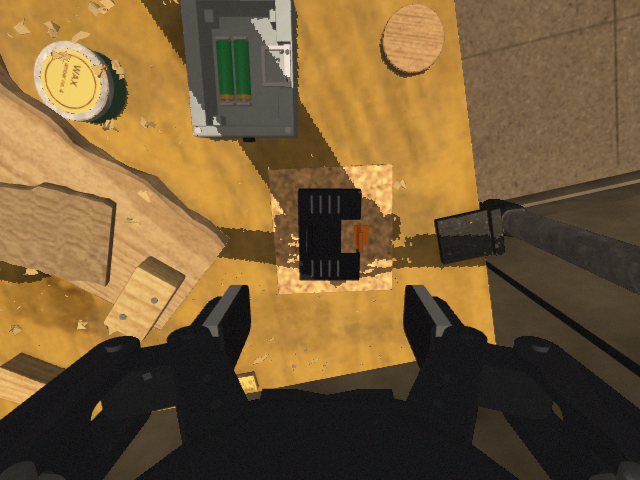

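```bash
python3 -c "
from h import *
robot.sleep(.3); rep(); robot.job_done()"
```

```text
t28.2 w0.7814 y77.39 z224.51 Fy-0.51 Fz0.25 |F|0.79
the job is handed in; nothing more can be done
```

The cover is off the battery box and lies right side up on the cork mat, let go. I handed the job in at 28 s of the 72 s limit.

**Catch:** I touched the thumb rest and the tab lightly to fix their positions, then pressed the tab a little more each time and tested with a gentle lift. The catch held at 1.5, 2.4 and 2.2 mm of press, though the first two lifts tripped early on a downward preload I had not yet removed. It came free at about 3.1 mm.

**Lift:** Only the cover's weight, about 1.7 N, showed on the wrist. Depth images showed the plate rising with the gripper, by 14 mm at the last check over the box. I then kept the tab pressed and lifted straight up another 63 mm.

**Placing:** I set the cover on the mat while still holding it. The wrist force rose to 5.6 N, from about -2 N while carrying, before I opened the gripper.

**Last checks:**
- **Flatness and position:** the plate top was at 23.6 mm, against 23 mm expected if flat. In the last wrist picture the cover's centre was within about 5 mm of the mat's centre.
- **Camera agreement:** the three cameras' estimates of the cover's position differed by up to about 5 mm.
- **Robot clear:** the wrist force was about zero, with the gripper raised 20 cm above the cover.
- **Bystanders:** the tin, tape roll and disc looked unmoved in the pictures. I did not measure their positions again.

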